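Load the label stand and seat its keyed cap

TASK

Load the label stand in order: lower the blue support disc onto the post with its hub up, then the paper label roll over that hub, then the red keyed cap. The angle of the post's cross key is not measured, so rest the cap on the key with light pressure, feel for the slot by turning the cap until it drops over the key, and gently seat it fully down flat on the roll. Never push on the key with 25 N or more. Set the parts down rather than dropping them, let go of them, and leave the spice jar, the date stamp and the tape roll where they stand.

Things in the scene. Friction and masses are not known exactly. Their poses are not given: they have to be found in the camera images.
- foot_top (a point): Centre of the top face of the stand's round grey foot, on the post's axis (foot fixed, 18 mm high, 110 mm across at the table, 96 mm at this face). z up; x and y are the foot's own axes. The sprung post sinks under load: starts at about 2 N, then 2.5 N per mm, hard stop after 4 mm; it rises when freed.
- post_tip (a point): Tip of the steel post, 60 mm above foot_top, axes as foot_top. Post: 20 mm diameter up to 35 mm above foot_top, then a neck of 12 mm diameter to 54 mm, then a blunt cone to this tip.
- key_mid (a point): Middle of the brass cross key in the post's neck, 41 mm above foot_top: a level bar 20 mm long, 7.5 mm wide, from 37 to 45 mm above foot_top. This point has foot_top's axes, NOT the key's: seen from above the key's long axis lies at an unmeasured angle, 0.2 to 1.5 rad anticlockwise of this x axis (half a turn is the same). The post resists turning with 0.15 N m.
- disc_center (a point): Centre, half-way up (14 mm), of the loose blue support disc, 0.10 kg: flange 62 mm across, 6 mm thick at the bottom; round hub 32 mm across above it up to 28 mm; through bore 23 mm. z up; it starts hub up on the table. Grip across the hub, above the flange. Resting on the foot, this point is 14 mm above foot_top.
- roll_center (a point): Centre, half-way up (15 mm), of the loose label roll: white paper ring with brown card core, 62 mm across, 30 mm high, bore 36 mm, lying flat, z up, about 0.15 kg. Grip across the outside. It goes over the disc's hub on to the flange: this point then 21 mm, its top 36 mm above foot_top.
- cap_center (a point): Centre, half-way up (17 mm), of the loose red keyed cap, about 0.12 kg: round plate 56 mm across, 10 mm thick, above it a 40 x 40 mm square grip from 10 to 34 mm high with a 26 mm square well. The grip's flats face this x and y; z up. Standing on the key, this point is 62 mm above foot_top; fully home on the roll, 53 mm.
- cap_slot (a point): Centre of the underside of the red cap, axes as cap_center. Through the 10 mm plate go a 15 mm square hole for the neck and a slot 23 mm long, 9 mm wide for the key, running along this x axis (white marks show it). The slot slips over the key when within about 0.1 rad of it.
- spice_jar_1: Spice jar with red lid, 45 mm across, 106 mm high, loose; origin at the centre of its underside. Bystander.
- date_stamp: Date stamp with brown knob, 24 x 42 mm, 64 mm high, loose; origin at the centre of its underside. Bystander.
- tape: Roll of buff tape lying flat, 104 mm across, 25 mm high, loose; origin at the centre of its underside. Bystander.

How it is judged:
By the outcome, as a careful person would: the job done as asked, in the order asked, and still so for the second after the job is handed in, with the robot touching nothing.
It also fails if it takes over 72 s, if anything falls off the work surface, if the arm or the gripper's body presses on something with over 40 N, if the wrist force passes 120 N, or if a joint passes its speed limit or range.

ROBOT

A 6-joint arm with a two-finger parallel gripper is mounted at the origin on a cart in front of the work surface, level with it; the furniture and walls round the work are solid. World frame = base frame: x ahead of the robot, y to its left, z up, the work surface at z = 0. Lengths are in m, angles in rad, forces in N, time in s.
With the tool pointing down it reaches from about 0.35 to 0.925 m from the base axis. Payload 6.4 kg.
Tool frame: the origin (TCP) lies at the very end of the fingers, on their centre line; the grasp point (between the pads) lies 19 mm behind it; z points along the fingers, y is the line along which they close (so a half turn about z gives the same grasp; the last joint's range is limited). The gripper opens to 85 mm and grips with 20 to 120 N. Pads are 22 mm wide; open, the fingers measure 114 mm over their backs; the gripper's body (76 mm by 85 mm) begins 54 mm behind the grasp point. The pads swing forward as they close: fully open they stand 13 mm farther back than shut.
Start: joints at [-1.457, 0.245, 1.558, -0, 1.339, -0.174], TCP at [0.185, -0.623, 0.231] pointing down, gripper open.
Joint ranges: [-3.13, 3.13], [-1.02, 2.26], [0.13, 2.54], [-0.95, 4.09], [0.21, 2.88], [-2.74, 2.74]. Speed limits (rad/s): [2.57, 2.57, 3.14, 3.14, 3.14, 3.14].

INTERFACE

Orientations are given as a unit quaternion [w, x, y, z].
In Python, from station import ctrl gives the robot as it stands.
- The arm moves only by the tool apply_moves, never from a script. Its argument "moves" is a list of rows, each an object with "angular": the turn, a rotation vector about the world's x, y, z in degrees, a list of three; "dp": the shift along the world's x, y, z in mm, a list of three; "grip": the finger opening in mm, from 0 to 85.4. A call has 1 to 5 rows; each row shifts and turns the commanded pose from where the row before left it; what a row does not reach is not made up. A row lasts 1/8 s, in which the tool goes at most 62.5 mm and 10.7 degrees, less where a joint would pass 70% of its speed; a pose out of reach is approached as far as the arm can. A call with a gripper value outside its range is refused whole. The fingers move at their own pace and stop on an object; "newtons" is the grip in N (left out, the last holds). Time passes only in rows, so rows that do not move let the fingers close. It gives the time, the measured TCP pose, the force, the opening and the grip force at its end, in the units of the state.
- ctrl.observe(): the state, without advancing time (a new reading comes with each control period).
- ctrl.snapshot(name): name is "scene" or "top" or "wrist"; returns (picture, depth): 480x640x3 uint8, red, green, blue; 480x640 float32, m along the optical axis (not along the pixel's ray), 0 where there is no reading.
- ctrl.camera_params(name): a dict with "vertical_fov" (degrees; the focal length in pixels is half the picture's height over the tangent of half this angle, whatever the lens; pixels are square), "cx", "cy" (the principal point, pixels), "k1" (the pictures are not rectified: a ray, as slopes to the right and down, at radius r is drawn at 1 + k1 r^2 times it, then the intrinsics apply), "eye" and "attitude" of the camera in the world. Camera axes: x right, y up, looking along -z (the intrinsics and any distortion apply to the point x, -y, -z); pixel columns grow to the right and rows downward; lengths in m; the calibration is good to about 2 mm. A picture is of the moment at which its call begins: read the wrist's pose just before it. camera_params takes no time and is no camera call; for the wrist camera it gives the pose at the moment of the call.
- ctrl.close_job(): hands the job in; it is judged then, once.
The state is a dict: "t": time; "joints": joint angles; "qd": joint speeds; "tau": joint torques, N m; "position": TCP position; "tool_rot": TCP orientation; "force": force on the tool from outside, world axes, zero at the start; "moment": the same for the moment, N m; "opening": finger opening in m; "grip_force": force on a finger pad.
Only numpy, scipy, OpenCV 4.12 (cv2) and the standard library are available. Lean on these libraries where they do the work, as an engineer would, in place of code of your own. Each camera call takes 0.05 s, during which the arm holds its last target. There are 200 camera calls.

## Working session

There is one attempt and no reset: what is moved stays moved. The work goes in short steps, Python scripts to look and compute and a tool call to move; the robot and the scene stay as the last step left them, time stands still between calls to the robot, and variables do not carry over. Pictures are saved under pics/ and viewed, at most 10 in all, crops included, and the job is handed in when it is done.

Besides the shell and the picture viewer there is one more tool, called after "Call:" in YAML: its name, and indented under it one key for each argument. apply_moves: Moves the arm, as the interface text tells. Its arguments: {"type":"object","properties":{"moves":{"type":"array"},"newtons":{"type":"number"}},"required":["moves"]}

```bash
mkdir -p pics
cat > h.py <<'E'
import numpy as np, cv2, pickle
from scipy.spatial.transform import Rotation as R
from station import ctrl
def snap(n,fn=None):
    p=ctrl.camera_params(n); im,d=ctrl.snapshot(n)
    if fn: cv2.imwrite('pics/'+fn,im[:,:,::-1])
    return p,im,d
def rot(p):
    a=np.array(p['attitude'])
    return a if a.shape==(3,3) else R.from_quat(a,scalar_first=True).as_matrix()
def rays(p,uv):
    f=240/np.tan(np.radians(p['vertical_fov'])/2)
    K=np.array([[f,0,p['cx']],[0,f,p['cy']],[0,0,1]])
    q=cv2.undistortPoints(np.float64(uv).reshape(-1,1,2),K,np.array([p['k1'],0,0,0,0]))[:,0]
    return np.c_[q[:,0],-q[:,1],-np.ones(len(q))]@rot(p).T
def onplane(p,uv,z):
    r=rays(p,uv);e=np.array(p['eye']);return e+r*((z-e[2])/r[:,2])[:,None]
def cloud(p,d,uv):
    uv=np.asarray(uv); return np.array(p['eye'])+rays(p,uv)*d[uv[:,1],uv[:,0]][:,None]
E
python3 - <<'E'
from h import *
for n in('top','scene'):
    p,im,d=snap(n,n+'0.png');print(p,im.shape);pickle.dump((p,im,d),open(n+'.pkl','wb'))
s=ctrl.observe();print(s['t'],s['tool_rot'],s['force'])
E
```

```text
{'vertical_fov': 47.35963890000784, 'cx': 317.48389293235346, 'cy': 235.9405011190064, 'k1': -0.13224792459614848, 'eye': array([ 0.37205909, -0.06963082,  1.10969421]), 'attitude': array([ 0.75077482,  0.08400681, -0.072206  , -0.65120375])} (480, 640, 3)
{'vertical_fov': 43.50404929994401, 'cx': 315.02388507336127, 'cy': 241.62890771421496, 'k1': -0.01332895059404201, 'eye': array([ 1.07013747, -0.21635912,  1.07205483]), 'attitude': array([0.79181221, 0.1876946 , 0.13398188, 0.5655555 ])} (480, 640, 3)
0.1 [-8.44321541e-04  9.89667816e-01  1.43376781e-01  2.58136543e-05] [ 1.06448741 -0.94466453 -0.35170153]
```

View pics/top0.png

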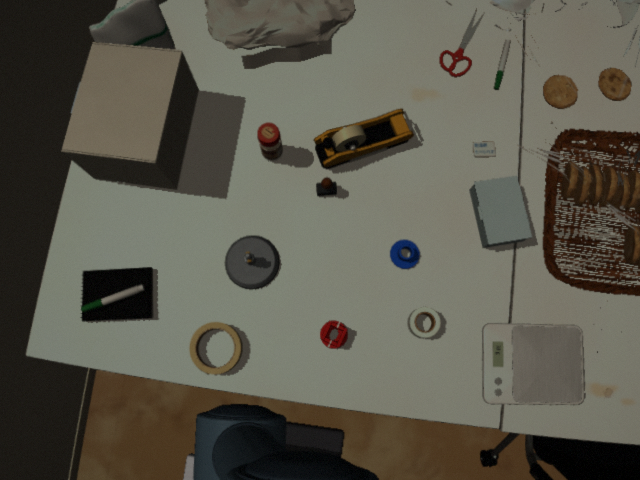

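View pics/scene0.png

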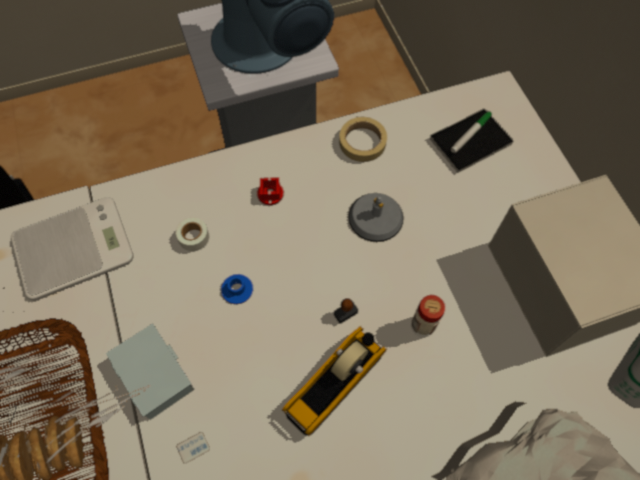

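Top view: foot (252,262), disc (405,254), roll (425,322), cap (335,334), tape (216,348), stamp (327,186), jar (268,140). The scene view agrees: foot (377,217), disc (237,289), roll (192,235), cap (270,190).

```bash
cat > m.py <<'E'
from h import *
C={'top':dict(foot=(252,262,45),disc=(405,254,28),roll=(425,322,28),cap=(335,334,28),post=(250,258,14)),
 'scene':dict(foot=(377,217,45),disc=(237,289,28),roll=(192,235,28),cap=(270,190,28),post=(377,207,16))}
for n in C:
    p,im,d=pickle.load(open(n+'.pkl','rb'))
    vv,uu=np.mgrid[:480,:640]
    for k,(u,v,r) in C[n].items():
        w=(abs(uu-u)<r)&(abs(vv-v)<r)&(d>0)
        uv=np.c_[uu[w],vv[w]];P=cloud(p,d,uv);c=im[w].astype(int)
        red=(c[:,0]>90)&(c[:,0]>2*c[:,2])&(c[:,0]>2*c[:,1]);blue=(c[:,2]>80)&(c[:,2]>1.6*c[:,0])
        z=P[:,2]
        if k=='foot': m=(abs(z-.018)<.006)
        if k=='disc': m=blue
        if k=='roll': m=(abs(z-.03)<.006)
        if k=='cap': m=red
        if k=='post': m=(z>.055)
        Q=P[m]
        if len(Q)<3: print(n,k,'few',z.max());continue
        (cx,cy),rad=cv2.minEnclosingCircle(Q[:,:2].astype(np.float32))
        print(n,k,m.sum(),'circ',np.round([cx,cy,rad],4),'mean',Q.mean(0).round(4),'z',np.percentile(z[m],[2,50,98]).round(3))
        if k in('disc','cap'):
            for lo,hi in((.02,.05),(.0,.015)):
                q=Q[(Q[:,2]>lo)&(Q[:,2]<hi)]
                if len(q)>3:print('   ',lo,np.round(cv2.minEnclosingCircle(q[:,:2].astype(np.float32))[0],4),round(cv2.minEnclosingCircle(q[:,:2].astype(np.float32))[1],4),cv2.minAreaRect(q[:,:2].astype(np.float32)))
            if k=='cap':
                wm=(c.min(1)>120)
                print('   white',uv[wm].tolist()[:30],P[wm].round(3).tolist()[:30])
E
python3 m.py
```

```text
top foot 1832 circ [0.5472 0.0931 0.0527] mean [0.5458 0.0924 0.0175] z [0.013 0.018 0.022]
top disc 386 circ [ 0.6068 -0.2158  0.0304] mean [ 0.6062 -0.2092  0.009 ] z [0.001 0.006 0.029]
    0.02 [ 0.6094 -0.2157] 0.0163 ((0.6083963513374329, -0.21560317277908325), (0.028218036517500877, 0.029663294553756714), 82.64111328125)
    0.0 [ 0.6068 -0.2158] 0.0304 ((0.6072055697441101, -0.21397878229618073), (0.05732392147183418, 0.056602951139211655), 6.966535568237305)
top roll 519 circ [ 0.4715 -0.2675  0.0316] mean [ 0.4718 -0.267   0.0293] z [0.025 0.029 0.034]
top cap 285 circ [ 0.4244 -0.0927  0.0268] mean [ 0.4238 -0.0901  0.024 ] z [0.006 0.032 0.038]
    0.02 [ 0.4242 -0.0927] 0.026 ((0.4246578514575958, -0.09272949397563934), (0.03898007050156593, 0.03847520425915718), 71.57002258300781)
    0.0 [ 0.4244 -0.0927] 0.0268 ((0.4253469407558441, -0.08659859001636505), (0.04009537398815155, 0.05234921723604202), 78.15713500976562)
   white [[311, 347]] [[0.393, -0.052, 0.002]]
top post 58 circ [0.5476 0.0927 0.0109] mean [0.5456 0.092  0.0688] z [0.056 0.07  0.08 ]
scene foot 1598 
[... 1413 characters left out ...]
.335, -0.118, -0.002], [0.336, -0.116, -0.001], [0.34, -0.114, 0.003], [0.341, -0.112, 0.004], [0.339, -0.11, 0.0], [0.339, -0.108, -0.0], [0.339, -0.106, -0.001], [0.339, -0.104, -0.003], [0.343, -0.102, 0.003], [0.343, -0.1, 0.001], [0.344, -0.098, 0.002], [0.344, -0.096, 0.0], [0.345, -0.094, 0.0], [0.346, -0.092, 0.002], [0.347, -0.09, 0.002], [0.348, -0.088, 0.003], [0.348, -0.086, 0.001], [0.347, -0.084, -0.002], [0.348, -0.082, -0.0], [0.35, -0.08, 0.001], [0.352, -0.078, 0.003], [0.351, -0.076, 0.001], [0.354, -0.074, 0.004], [0.352, -0.072, 0.0], [0.353, -0.07, 0.001], [0.355, -0.068, 0.002]]
scene post 79 circ [0.5503 0.0914 0.0104] mean [0.551  0.0919 0.0673] z [0.056 0.065 0.08 ]
```

Call:
apply_moves:
  moves:
    - {"dp":[28,27,0],"angular":[0,0,0],"grip":85}
    - {"dp":[28,27,0],"angular":[0,0,0],"grip":85}
    - {"dp":[28,27,0],"angular":[0,0,0],"grip":85}
    - {"dp":[28,27,0],"angular":[0,0,0],"grip":85}
    - {"dp":[28,27,0],"angular":[0,0,0],"grip":85}
  newtons: 30

```text
t: 0.72
position: [0.3252, -0.487, 0.2308]
tool_rot: [-0.0, 0.99, 0.143, -0.0]
force: [-0.4, 0.2, 0.9]
opening: 0.0852
grip_force: 0.0
```

Call:
apply_moves:
  moves:
    - {"dp":[28,27,0],"angular":[0,0,0],"grip":85}
    - {"dp":[28,27,0],"angular":[0,0,0],"grip":85}
    - {"dp":[28,27,0],"angular":[0,0,0],"grip":85}
    - {"dp":[28,27,0],"angular":[0,0,0],"grip":85}
    - {"dp":[28,27,0],"angular":[0,0,0],"grip":85}

```text
t: 1.35
position: [0.4651, -0.3521, 0.2308]
tool_rot: [-0.0, 0.99, 0.143, -0.0]
force: [0.5, 0.2, 0.8]
opening: 0.0849
grip_force: 0.0
```

Call:
apply_moves:
  moves:
    - {"dp":[28,27,0],"angular":[0,0,0],"grip":85}
    - {"dp":[28,27,0],"angular":[0,0,0],"grip":85}
    - {"dp":[28,27,0],"angular":[0,0,0],"grip":85}
    - {"dp":[28,27,0],"angular":[0,0,0],"grip":85}
    - {"dp":[28,27,0],"angular":[0,0,0],"grip":85}

```text
t: 1.98
position: [0.6051, -0.2171, 0.2307]
tool_rot: [-0.0, 0.99, 0.143, -0.0]
force: [1.0, -1.3, 1.1]
opening: 0.085
grip_force: 0.0
```

Run:
```python
from h import *
ctrl.snapshot('wrist')
s=ctrl.observe();p,im,d=snap('wrist','w1.png');pickle.dump((p,im,d),open('w1.pkl','wb'))
print(s['t'],s['position'],s['joints'],s['force'],p)
```

```text
2.025 [ 0.60745098 -0.21386523  0.23070139] [-0.51531547  0.23165068  1.57482368  0.00269204  1.33526615  0.76372388] [-0.59418885  2.65821102 -0.25415577] {'vertical_fov': 66.82663669319933, 'cx': 322.3576541807671, 'cy': 236.2920263379773, 'k1': -0.0554912815061692, 'eye': array([ 0.68670266, -0.19083719,  0.37391621]), 'attitude': array([ 0.7924036 , -0.12841245,  0.09658019, -0.5884548 ])}
```

View pics/w1.png

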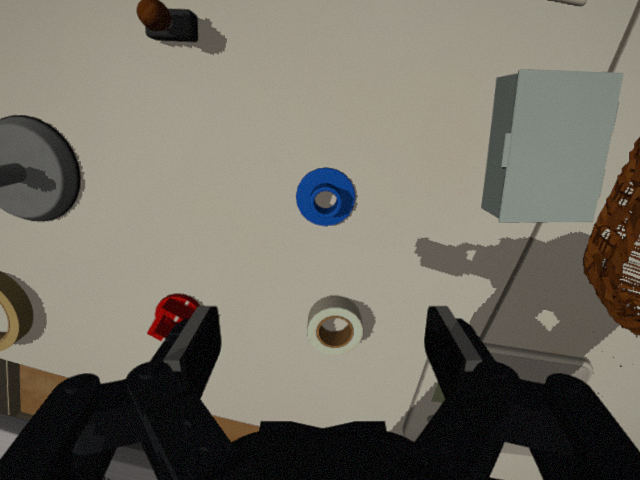

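The wrist view shows the disc at (326,197), roll (335,330), cap (175,315) and part of the foot at left.

```bash
cat >> h.py <<'E'
def mask(im,k):
    c=im.astype(int);r,g,b=c[...,0],c[...,1],c[...,2]
    if k=='blue': return (b>60)&(b>1.6*r)
    if k=='red': return (r>70)&(r>2*b)&(r>2*g)
def circ(p,im,d,win,lo,hi,col=None,q=1):
    """minimal enclosing circle of cloud points in pixel window with z in lo..hi"""
    u0,v0,u1,v1=win; m=np.zeros(d.shape,bool);m[v0:v1,u0:u1]=1;m&=d>0
    if col: m&=mask(im,col)
    v,u=np.nonzero(m);P=cloud(p,d,np.c_[u,v]);P=P[(P[:,2]>lo)&(P[:,2]<hi)]
    c,r=cv2.minEnclosingCircle(P[:,:2].astype(np.float32))
    return np.round([*c,r],4),len(P),P
E
python3 - <<'E'
from h import *
p,im,d=pickle.load(open('w1.pkl','rb'))
for w,lo,hi,c in[((285,155,370,235),.024,.032,'blue'),((285,155,370,235),.001,.01,'blue'),((300,285,370,360),.026,.034,None),((140,280,205,345),.03,.038,'red'),((140,280,205,345),.002,.013,'red')]:
    a,n,P=circ(p,im,d,w,lo,hi,c);print(a,n,P[:,2].mean().round(4))
# outline-based
for col,w,z in[('blue',(285,155,370,235),.006)]:
    m=np.zeros(d.shape,np.uint8);m[w[1]:w[3],w[0]:w[2]]=mask(im,col)[w[1]:w[3],w[0]:w[2]]
    cn=max(cv2.findContours(m,0,1)[0],key=cv2.contourArea)[:,0]
    Q=onplane(p,cn,z);print('outline',cv2.minEnclosingCircle(Q[:,:2].astype(np.float32)),cv2.fitEllipse(Q[:,:2].astype(np.float32)))
E
```

```text
[ 0.6097 -0.2162  0.0161] 403 0.0281
[ 0.6102 -0.2162  0.0306] 1806 0.0064
[ 0.4748 -0.2683  0.031 ] 1529 0.03
[ 0.4296 -0.0867  0.023 ] 316 0.0343
[ 0.4346 -0.0898  0.0251] 266 0.01
outline ((0.6104319095611572, -0.21630454063415527), 0.03066275641322136) ((0.6103151440620422, -0.2161896526813507), (0.0597490593791008, 0.059973787516355515), 161.0087890625)
```

Call:
apply_moves:
  moves:
    - {"dp":[5,2,-45],"angular":[0,0,0],"grip":85}
    - {"dp":[0,0,-50],"angular":[0,0,0],"grip":85}
    - {"dp":[0,0,-50],"angular":[0,0,0],"grip":60}
    - {"dp":[0,0,-40],"angular":[0,0,0],"grip":55}
    - {"dp":[0,0,0],"angular":[0,0,0],"grip":55}

```text
t: 2.7
position: [0.6061, -0.2152, 0.0421]
tool_rot: [-0.003, 0.99, 0.143, -0.004]
force: [-0.4, -0.4, 0.6]
opening: 0.0553
grip_force: 0.0
```

Run:
```python
from h import *
s=ctrl.observe();print(s['t'],s['position'],s['opening'],s['force'])
```

```text
2.7 [ 0.60606907 -0.21516002  0.04207465] 0.05527143661227787 [-0.38868991 -0.4408499   0.57682553]
```

Call:
apply_moves:
  moves:
    - {"dp":[0,0,-16],"angular":[0,0,0],"grip":55}
    - {"dp":[0,0,-14],"angular":[0,0,0],"grip":55}
    - {"dp":[0,0,-4],"angular":[0,0,0],"grip":50}
    - {"dp":[0,0,0],"angular":[0,0,0],"grip":50}

```text
t: 3.2
position: [0.6096, -0.2163, 0.0123]
tool_rot: [0.0, 0.99, 0.143, 0.0]
force: [-0.4, 0.3, 0.1]
opening: 0.05
grip_force: 0.0
```

Call:
apply_moves:
  moves:
    - {"dp":[0,0,-3],"angular":[0,0,0],"grip":40}
    - {"dp":[0,0,0],"angular":[0,0,0],"grip":28}
    - {"dp":[0,0,0],"angular":[0,0,0],"grip":25}
    - {"dp":[0,0,0],"angular":[0,0,0],"grip":25}
  newtons: 35

```text
t: 3.7
position: [0.6099, -0.2165, 0.0097]
tool_rot: [0.0, 0.99, 0.143, 0.0]
force: [0.4, 0.0, 0.9]
opening: 0.0311
grip_force: 34.9
```

Call:
apply_moves:
  moves:
    - {"dp":[0,0,10],"angular":[0,0,0],"grip":25}
    - {"dp":[0,0,40],"angular":[0,0,0],"grip":25}
    - {"dp":[0,0,50],"angular":[0,0,0],"grip":25}
    - {"dp":[0,20,40],"angular":[0,0,0],"grip":25}
    - {"dp":[-5,40,30],"angular":[0,0,0],"grip":25}

```text
t: 4.32
position: [0.605, -0.1569, 0.1822]
tool_rot: [0.001, 0.99, 0.142, 0.001]
force: [-0.1, -0.2, -1.1]
opening: 0.0314
grip_force: 35.0
```

Call:
apply_moves:
  moves:
    - {"dp":[-10,45,0],"angular":[0,0,0],"grip":25}
    - {"dp":[-10,45,0],"angular":[0,0,0],"grip":25}
    - {"dp":[-30,30,0],"angular":[0,0,0],"grip":25}
    - {"dp":[-35,0,0],"angular":[0,0,0],"grip":25}
    - {"dp":[-20,0,0],"angular":[0,0,0],"grip":25}

```text
t: 4.95
position: [0.4978, -0.0354, 0.1793]
tool_rot: [-0.0, 0.99, 0.144, -0.0]
force: [0.7, -0.2, -0.8]
opening: 0.031
grip_force: 35.0
```

Call:
apply_moves:
  moves:
    - {"dp":[0,0,0],"angular":[0,0,0],"grip":25}
    - {"dp":[0,0,0],"angular":[0,0,0],"grip":25}

```text
t: 5.2
position: [0.5001, -0.0365, 0.1798]
tool_rot: [0.0, 0.99, 0.143, 0.0]
force: [0.4, -0.6, 0.0]
opening: 0.0309
grip_force: 35.0
```

Run:
```python
from h import *
s=ctrl.observe();p,im,d=snap('wrist','w2.png');pickle.dump((p,im,d),open('w2.pkl','wb'))
print(s['t'],s['position'],s['joints'],s['force'],s['opening'])
```

```text
5.2 [ 0.5000971  -0.03646194  0.17975727] [-2.99308939e-01 -5.36055107e-02  1.97736153e+00  7.43948270e-05
  1.21683270e+00  9.83882208e-01] [ 0.41077771 -0.59486878  0.02636701] 0.030895377553307745
```

View pics/w2.png

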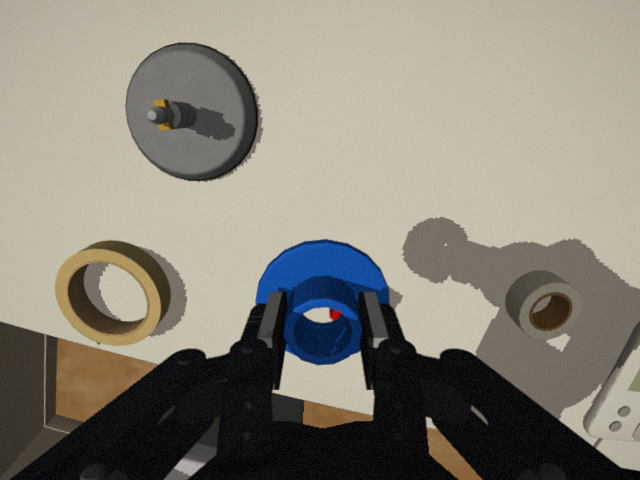

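The disc is held squarely (hub ring (323,333)). The foot is at (192,112), and its post tip at (152,115) and brass key ends at (160,101) and (166,127) are visible.

Run:
```python
from h import *
p,im,d=pickle.load(open('w2.pkl','rb'))
w=(115,30,270,190)
a,n,P=circ(p,im,d,w,.012,.022);print('foot',a,n)
# foot: fit to outer conical? top face pts
T=P[abs(P[:,2]-.018)<.0015];print('top',cv2.minEnclosingCircle(T[:,:2].astype(np.float32)),len(T))
a,n,P=circ(p,im,d,w,.072,.085);print('tip',a,n,P.mean(0))
a,n,P=circ(p,im,d,w,.030,.052);print('post',a,n,P.mean(0))
c=im.astype(int);m=(c[...,0]>110)&(c[...,2]<.45*c[...,0])&(c[...,1]>.4*c[...,0]);m[:30]=0;m[190:]=0;m[:,:115]=0;m[:,260:]=0
v,u=np.nonzero(m);print('key px',len(u),list(zip(u,v))[::6])
Q=onplane(p,np.c_[u,v],.063);print('keyplane rect',cv2.minAreaRect(Q[:,:2].astype(np.float32)),Q.mean(0))
K=cloud(p,d,np.c_[u,v]);print('keycloud z',np.percentile(K[:,2],[5,50,95]));
t=K[(abs(K[:,2]-.063)<.0025)];print('keytop',len(t),cv2.minAreaRect(t[:,:2].astype(np.float32)),t.mean(0))
e=t[:,:2]-t[:,:2].mean(0);U,S,V=np.linalg.svd(e);print('angle',np.degrees(np.arctan2(V[0,1],V[0,0])),S)
# held disc
a,n,P=circ(p,im,d,(250,230,400,370),.192,.203,'blue');print('hub',a,n)
a,n,P=circ(p,im,d,(250,230,400,370),.170,.182,'blue');print('flange',a,n,P[:,2].mean())
```

```text
foot [0.5493 0.0925 0.0524] 11467
top ((0.5492293834686279, 0.09264716506004333), 0.04981027543544769) 9663
tip [0.5481 0.0918 0.006 ] 272 [0.54943718 0.09136415 0.07601987]
post [0.5493 0.0922 0.0099] 270 [0.55112504 0.08546152 0.04154692]
key px 113 [(np.int64(158), np.int64(100)), (np.int64(154), np.int64(101)), (np.int64(160), np.int64(101)), (np.int64(156), np.int64(102)), (np.int64(162), np.int64(102)), (np.int64(157), np.int64(103)), (np.int64(163), np.int64(103)), (np.int64(158), np.int64(104)), (np.int64(164), np.int64(104)), (np.int64(160), np.int64(105)), (np.int64(162), np.int64(106)), (np.int64(162), np.int64(124)), (np.int64(163), np.int64(125)), (np.int64(163), np.int64(126)), (np.int64(160), np.int64(127)), (np.int64(166), np.int64(127)), (np.int64(162), np.int64(128)), (np.int64(168), np.int64(128)), (np.int64(164), np.int64(129))]
keyplane rect ((0.5488641858100891, 0.09306745231151581), (0.01961149275302887, 0.007214534096419811), 21.82703971862793) [0.54962276 0.09338482 0.063     ]
keycloud z [0.06207106 0.06359217 0.06598871]
keytop 103 ((0.549143373966217, 0.09259546548128128), (0.01929759420454502, 0.008157412521541119), 25.251188278198242) [0.55031315 0.09343757 0.06354308]
angle -160.53279058274765 [0.08008871 0.02060411]
hub [ 0.5    -0.0356  0.0173] 2585
flange [ 0.5006 -0.0368  0.0309] 5505 0.17658221044618114
```

Call:
apply_moves:
  moves:
    - {"dp":[15,40,0],"angular":[0,0,0],"grip":25}
    - {"dp":[15,40,0],"angular":[0,0,0],"grip":25}
    - {"dp":[14,34,-20],"angular":[0,0,0],"grip":25}
    - {"dp":[5,15,-30],"angular":[0,0,0],"grip":25}
    - {"dp":[0,0,-30],"angular":[0,0,0],"grip":25}

```text
t: 5.88
position: [0.5496, 0.094, 0.0984]
tool_rot: [0.0, 0.99, 0.144, 0.0]
force: [0.8, -0.1, -0.1]
opening: 0.0311
grip_force: 35.1
```

Call:
apply_moves:
  moves:
    - {"dp":[0,0,0],"angular":[0,0,0],"grip":25}
    - {"dp":[0,0,0],"angular":[0,0,0],"grip":25}

```text
t: 6.12
position: [0.5496, 0.0925, 0.1004]
tool_rot: [0.0, 0.99, 0.143, 0.001]
force: [-1.0, 0.6, -0.4]
opening: 0.0311
grip_force: 35.1
```

Lower the disc: 72 mm to the foot.

Call:
apply_moves:
  moves:
    - {"dp":[-0.5,0,-12],"angular":[0,0,0],"grip":25}
    - {"dp":[0,0,-12],"angular":[0,0,0],"grip":25}
    - {"dp":[0,0,-12],"angular":[0,0,0],"grip":25}
    - {"dp":[0,0,-12],"angular":[0,0,0],"grip":25}
    - {"dp":[0,0,0],"angular":[0,0,0],"grip":25}

```text
t: 6.75
position: [0.5476, 0.0928, 0.0501]
tool_rot: [-0.0, 0.99, 0.143, -0.001]
force: [1.3, 1.6, -1.5]
opening: 0.0308
grip_force: 35.0
```

Call:
apply_moves:
  moves:
    - {"dp":[0.5,0,-10],"angular":[0,0,0],"grip":25}
    - {"dp":[0,0,-8],"angular":[0,0,0],"grip":25}
    - {"dp":[0,0,-3],"angular":[0,0,0],"grip":25}
    - {"dp":[0,0,-2],"angular":[0,0,0],"grip":25}
    - {"dp":[0,0,0],"angular":[0,0,0],"grip":25}

```text
t: 7.38
position: [0.5485, 0.0927, 0.0283]
tool_rot: [-0.0, 0.99, 0.143, -0.0]
force: [-0.2, 0.4, -0.9]
opening: 0.0311
grip_force: 35.1
```

Call:
apply_moves:
  moves:
    - {"dp":[0,0,-1],"angular":[0,0,0],"grip":25}
    - {"dp":[0,0,0],"angular":[0,0,0],"grip":45}
    - {"dp":[0,0,0],"angular":[0,0,0],"grip":60}
    - {"dp":[0,0,0],"angular":[0,0,0],"grip":60}
    - {"dp":[0,0,40],"angular":[0,0,0],"grip":60}

```text
t: 8.0
position: [0.5456, 0.0927, 0.0646]
tool_rot: [-0.001, 0.99, 0.143, -0.004]
force: [0.0, -0.2, 0.5]
opening: 0.0597
grip_force: 0.0
```

Call:
apply_moves:
  moves:
    - {"dp":[0,0,50],"angular":[0,0,0],"grip":60}
    - {"dp":[0,0,45],"angular":[0,0,0],"grip":85}
    - {"dp":[-8,-41,0],"angular":[0,0,0],"grip":85}
    - {"dp":[-8,-41,0],"angular":[0,0,0],"grip":85}
    - {"dp":[-8,-41,0],"angular":[0,0,0],"grip":85}

```text
t: 8.62
position: [0.5242, -0.0314, 0.1626]
tool_rot: [0.0, 0.99, 0.144, 0.0]
force: [-0.2, 0.2, -0.1]
opening: 0.0852
grip_force: 0.0
```

Call:
apply_moves:
  moves:
    - {"dp":[-10,-45,0],"angular":[0,0,0],"grip":85}
    - {"dp":[-10,-45,0],"angular":[0,0,0],"grip":85}
    - {"dp":[-10,-45,0],"angular":[0,0,0],"grip":85}
    - {"dp":[0,0,0],"angular":[0,0,0],"grip":85}
    - {"dp":[0,0,0],"angular":[0,0,0],"grip":85}

```text
t: 9.25
position: [0.4944, -0.1649, 0.1622]
tool_rot: [-0.0, 0.99, 0.143, -0.0]
force: [0.4, 0.7, 0.4]
opening: 0.0849
grip_force: 0.0
```

Run:
```python
from h import *
s=ctrl.observe();p,im,d=snap('wrist','w3.png');pickle.dump((p,im,d),open('w3.pkl','wb'))
print(s['t'],s['position'],s['joints'],s['force'],s['opening'])
P0,T,D=snap('top','t3.png')
cv2.imwrite('pics/c3.png',np.hstack([im[:,:,::-1][::1,::1][:480],cv2.resize(T[200:330,190:320][:,:,::-1],(160,160)).copy() if 0 else np.vstack([cv2.resize(T[220:300,210:300][:,:,::-1],(160,142)),np.zeros((338,160,3),np.uint8)])]))
```

```text
9.25 [ 0.49444351 -0.16491961  0.16219208] [-5.39849601e-01  1.83707038e-02  1.94114237e+00  3.47212324e-04
  1.18243565e+00  7.43245019e-01] [0.44767988 0.74652419 0.36861414] 0.08492646432481163
```

View pics/c3.png

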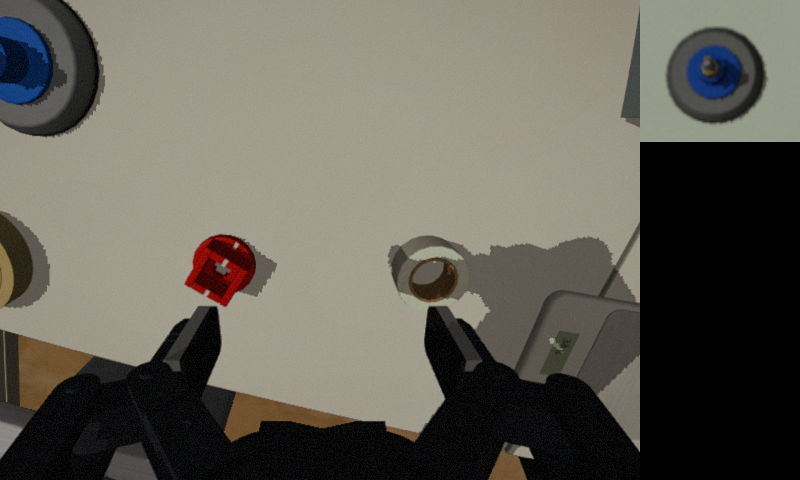

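The disc sits on the foot (inset). The roll is at (433,272) and the cap at (220,268), with white slot marks at (235,245) and (207,293).

Run:
```python
from h import *
p,im,d=pickle.load(open('w3.pkl','rb'))
a,n,P=circ(p,im,d,(385,230,480,312),.026,.034);print('roll',a,n)
w=(180,225,265,310)
m=np.zeros(d.shape,bool);m[w[1]:w[3],w[0]:w[2]]=mask(im,'red')[w[1]:w[3],w[0]:w[2]]
hull=cv2.convexHull(np.argwhere(m)[:,::-1].astype(np.int32))
hm=np.zeros(d.shape,np.uint8);cv2.fillConvexPoly(hm,hull,1)
v,u=np.nonzero(hm.astype(bool)&(d>0));P=cloud(p,d,np.c_[u,v])
T=P[abs(P[:,2]-.034)<.002][:,:2].astype(np.float32);print('cap top',len(T),cv2.minAreaRect(T))
B=P[(abs(P[:,2]-.010)<.0025)][:,:2].astype(np.float32);print('plate',cv2.minEnclosingCircle(B),len(B))
c=im.astype(int);wm=hm.astype(bool)&(c.min(2)>95)
n,l,st,ce=cv2.connectedComponentsWithStats(wm.astype(np.uint8))
for i in range(1,n):
    if st[i,4]>3:
        v,u=np.nonzero(l==i);print(ce[i],st[i,4],cloud(p,d,np.c_[u,v]).mean(0).round(4))
```

```text
roll [ 0.4748 -0.2681  0.031 ] 2583
cap top 1263 ((0.4266330599784851, -0.09358569979667664), (0.040194280445575714, 0.04083509370684624), 73.49382019042969)
plate ((0.42726653814315796, -0.09393017739057541), 0.027918018400669098) 965
[235.82352941 244.88235294] 17 [ 0.4503 -0.1007  0.0111]
[224.16666667 262.83333333] 30 [ 0.4424 -0.0982  0.0349]
[190.02941176 268.55882353] 34 [ 4.109e-01 -6.340e-02  3.000e-04]
[206.14285714 292.85714286] 21 [ 0.4111 -0.089   0.0345]
[234.8  294.88] 25 [ 0.3971 -0.1089  0.0016]
```

Call:
apply_moves:
  moves:
    - {"dp":[-7,-35,0],"angular":[0,0,0],"grip":85}
    - {"dp":[-7,-35,-10],"angular":[0,0,0],"grip":85}
    - {"dp":[-6,-33,-30],"angular":[0,0,0],"grip":85}
    - {"dp":[0,0,-40],"angular":[0,0,0],"grip":85}
    - {"dp":[0,0,-20],"angular":[0,0,0],"grip":85}

```text
t: 9.98
position: [0.4737, -0.2666, 0.0599]
tool_rot: [-0.001, 0.99, 0.144, -0.001]
force: [0.1, -0.7, 0.1]
opening: 0.0852
grip_force: 0.0
```

Call:
apply_moves:
  moves:
    - {"dp":[0,0,-10],"angular":[0,0,0],"grip":85}
    - {"dp":[0,0,0],"angular":[0,0,0],"grip":85}
    - {"dp":[0,0,0],"angular":[0,0,0],"grip":85}

```text
t: 10.35
position: [0.4754, -0.2685, 0.0535]
tool_rot: [0.001, 0.99, 0.144, 0.001]
force: [-0.3, -0.3, -0.3]
opening: 0.0851
grip_force: 0.0
```

Call:
apply_moves:
  moves:
    - {"dp":[-0.5,0.5,-25],"angular":[0,0,0],"grip":85}
    - {"dp":[0,0,-15],"angular":[0,0,0],"grip":85}
    - {"dp":[0,0,-6],"angular":[0,0,0],"grip":80}
    - {"dp":[0,0,0],"angular":[0,0,0],"grip":68}
    - {"dp":[0,0,0],"angular":[0,0,0],"grip":58}
  newtons: 30

```text
t: 10.98
position: [0.4746, -0.2682, 0.0072]
tool_rot: [0.001, 0.99, 0.143, 0.0]
force: [0.1, -1.5, 0.3]
opening: 0.0612
grip_force: 33.2
```

Call:
apply_moves:
  moves:
    - {"dp":[0,0,0],"angular":[0,0,0],"grip":55}
    - {"dp":[0,0,0],"angular":[0,0,0],"grip":55}

```text
t: 11.22
position: [0.4746, -0.2682, 0.0071]
tool_rot: [0.001, 0.99, 0.143, 0.001]
force: [0.4, 0.3, 4.4]
opening: 0.0612
grip_force: 33.5
```

Call:
apply_moves:
  moves:
    - {"dp":[0,0,10],"angular":[0,0,0],"grip":55}
    - {"dp":[0,0,45],"angular":[0,0,0],"grip":55}
    - {"dp":[0,0,50],"angular":[0,0,0],"grip":55}
    - {"dp":[5,25,40],"angular":[0,0,0],"grip":55}
    - {"dp":[8,40,0],"angular":[0,0,0],"grip":55}

```text
t: 11.85
position: [0.4891, -0.2042, 0.1559]
tool_rot: [0.003, 0.99, 0.142, 0.003]
force: [0.1, 0.0, -2.4]
opening: 0.0612
grip_force: 34.3
```

Call:
apply_moves:
  moves:
    - {"dp":[9,42,0],"angular":[0,0,0],"grip":55}
    - {"dp":[9,42,0],"angular":[0,0,0],"grip":55}
    - {"dp":[9,42,0],"angular":[0,0,0],"grip":55}
    - {"dp":[9,42,0],"angular":[0,0,0],"grip":55}
    - {"dp":[9,42,0],"angular":[0,0,0],"grip":55}

```text
t: 12.48
position: [0.5316, 0.0087, 0.1512]
tool_rot: [-0.0, 0.99, 0.143, -0.0]
force: [0.5, -0.5, -2.9]
opening: 0.0613
grip_force: 34.2
```

Call:
apply_moves:
  moves:
    - {"dp":[8,40,0],"angular":[0,0,0],"grip":55}
    - {"dp":[8,40,-10],"angular":[0,0,0],"grip":55}
    - {"dp":[0.5,5.5,-20],"angular":[0,0,0],"grip":55}
    - {"dp":[0,0,-10],"angular":[0,0,0],"grip":55}
    - {"dp":[0,0,0],"angular":[0,0,0],"grip":55}

```text
t: 13.1
position: [0.5474, 0.0918, 0.1099]
tool_rot: [-0.0, 0.99, 0.143, -0.001]
force: [-0.4, -0.4, -2.3]
opening: 0.0611
grip_force: 34.2
```

Call:
apply_moves:
  moves:
    - {"dp":[0,0,0],"angular":[0,0,0],"grip":55}
    - {"dp":[0,0,0],"angular":[0,0,0],"grip":55}

```text
t: 13.35
position: [0.5491, 0.0921, 0.1121]
tool_rot: [0.0, 0.99, 0.143, 0.001]
force: [-0.5, 0.1, -2.4]
opening: 0.0615
grip_force: 34.2
```

Run:
```python
from h import *
s=ctrl.observe();p,im,d=snap('wrist','w4.png');pickle.dump((p,im,d),open('w4.pkl','wb'))
print(s['t'],s['position'],s['force'],s['opening'])
z=s['position'][2]-.0071
u0=(200,200,440,420)
a,n,P=circ(p,im,d,u0,z+.027,z+.033);print(a,n)
b=P[(im.astype(int)[0,0,0]>=0)*np.ones(len(P),bool)]
```

```text
13.35 [0.54905672 0.09210095 0.11208073] [-0.47481669  0.1078639  -2.41976977] 0.0614710480770555
[0.5563 0.0936 0.0443] 12618
```

View pics/w4.png

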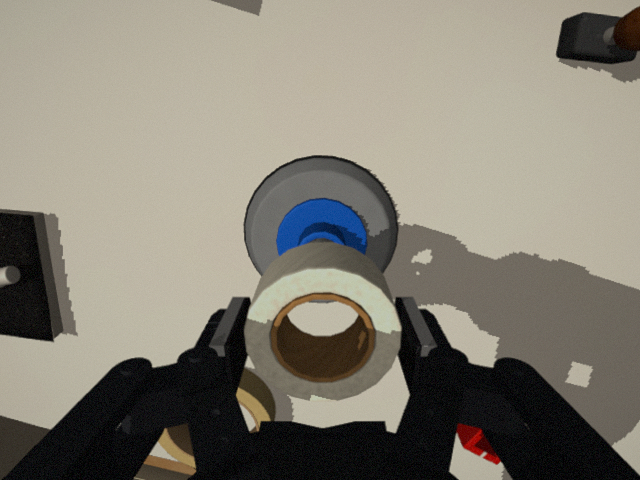

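The roll hangs level between the fingers with its bore rim ellipse centred near (323,338); the disc flange on the foot is at (321,240).

Run:
```python
from h import *
p,im,d=pickle.load(open('w4.pkl','rb'))
print('bore by plane',onplane(p,[[323,338],[272,338],[374,338],[323,294],[323,382]],.135).round(4))
a,n,P=circ(p,im,d,(262,235,388,408),.131,.139);print(a,n,P.mean(0))
m=mask(im,'blue');m[:190]=0;m[260:]=0
v,u=np.nonzero(m&(d>0));P=cloud(p,d,np.c_[u,v]);P=P[abs(P[:,2]-.024)<.004]
# circle fit to the outer flange edge (per column topmost)
cn=np.array([[x,v[u==x].min()] for x in np.unique(u)]);Q=onplane(p,cn,.024)[:,:2];Q=Q[3:-3]
A=np.c_[2*Q,np.ones(len(Q))];s=np.linalg.lstsq(A,(Q**2).sum(1),rcond=None)[0];print('flange',s[:2],np.sqrt(s[2]+s[0]**2+s[1]**2),P[:,2].mean())
```

```text
bore by plane [[0.5501 0.0916 0.135 ]
 [0.5445 0.1105 0.135 ]
 [0.5557 0.0726 0.135 ]
 [0.5683 0.097  0.135 ]
 [0.5299 0.0856 0.135 ]]
[0.5493 0.0917 0.0313] 10278 [0.55245038 0.09174366 0.13496523]
flange [0.54983119 0.09252328] 0.03028963341746194 0.024400536886389494
```

Call:
apply_moves:
  moves:
    - {"dp":[0.4,0.8,-15],"angular":[0,0,0],"grip":55}
    - {"dp":[0,0,-15],"angular":[0,0,0],"grip":55}
    - {"dp":[0,0,-14],"angular":[0,0,0],"grip":55}
    - {"dp":[0,0,-8],"angular":[0,0,0],"grip":55}
    - {"dp":[0,0,0],"angular":[0,0,0],"grip":55}

```text
t: 14.02
position: [0.5483, 0.0935, 0.0582]
tool_rot: [-0.0, 0.99, 0.143, -0.001]
force: [-0.1, -0.5, -0.9]
opening: 0.061
grip_force: 34.2
```

Call:
apply_moves:
  moves:
    - {"dp":[0,0,-4],"angular":[0,0,0],"grip":55}
    - {"dp":[0,0,-4],"angular":[0,0,0],"grip":55}
    - {"dp":[0,0,-4],"angular":[0,0,0],"grip":55}
    - {"dp":[0,0,0],"angular":[0,0,0],"grip":55}

```text
t: 14.52
position: [0.5486, 0.0935, 0.0469]
tool_rot: [-0.0, 0.99, 0.143, -0.0]
force: [-0.6, 0.7, -2.1]
opening: 0.0613
grip_force: 34.2
```

Call:
apply_moves:
  moves:
    - {"dp":[0.5,-0.5,-5],"angular":[0,0,0],"grip":55}
    - {"dp":[0,0,-5],"angular":[0,0,0],"grip":55}
    - {"dp":[0,0,-3],"angular":[0,0,0],"grip":55}
    - {"dp":[0,0,-2],"angular":[0,0,0],"grip":55}
    - {"dp":[0,0,0],"angular":[0,0,0],"grip":55}

```text
t: 15.15
position: [0.5493, 0.093, 0.0321]
tool_rot: [-0.0, 0.99, 0.143, -0.0]
force: [0.3, -0.7, -1.9]
opening: 0.0609
grip_force: 34.2
```

Call:
apply_moves:
  moves:
    - {"dp":[0,0,-1],"angular":[0,0,0],"grip":55}
    - {"dp":[0,0,0],"angular":[0,0,0],"grip":55}

```text
t: 15.4
position: [0.5494, 0.093, 0.0313]
tool_rot: [0.0, 0.99, 0.143, 0.0]
force: [0.5, -0.1, -2.1]
opening: 0.0612
grip_force: 34.2
```

Call:
apply_moves:
  moves:
    - {"dp":[0,0,0],"angular":[0,0,0],"grip":75}
    - {"dp":[0,0,0],"angular":[0,0,0],"grip":85}
    - {"dp":[0,0,0],"angular":[0,0,0],"grip":85}
    - {"dp":[0,0,20],"angular":[0,0,0],"grip":85}
    - {"dp":[0,0,45],"angular":[0,0,0],"grip":85}

```text
t: 16.02
position: [0.5479, 0.093, 0.0962]
tool_rot: [-0.0, 0.99, 0.143, -0.002]
force: [-0.1, 0.2, 0.6]
opening: 0.0854
grip_force: 0.0
```

Call:
apply_moves:
  moves:
    - {"dp":[0,0,50],"angular":[0,0,0],"grip":85}
    - {"dp":[-24,-37,0],"angular":[0,0,-6.6],"grip":85}
    - {"dp":[-24,-37,0],"angular":[0,0,-6.6],"grip":85}
    - {"dp":[-24,-37,0],"angular":[0,0,-6.6],"grip":85}
    - {"dp":[-24,-37,0],"angular":[0,0,-6.6],"grip":85}

```text
t: 16.65
position: [0.4531, -0.0561, 0.1479]
tool_rot: [0.0, 0.996, -0.088, 0.001]
force: [0.7, -0.1, -0.7]
opening: 0.0851
grip_force: 0.0
```

Call:
apply_moves:
  moves:
    - {"dp":[-26,-38,-30],"angular":[0,0,-6.6],"grip":85}
    - {"dp":[0,0,0],"angular":[0,0,0],"grip":70}
    - {"dp":[0,0,0],"angular":[0,0,0],"grip":70}

```text
t: 17.02
position: [0.4282, -0.0932, 0.1177]
tool_rot: [0.0, 0.99, -0.143, 0.001]
force: [0.1, -0.7, 0.5]
opening: 0.0697
grip_force: 0.0
```

Run:
```python
from h import *
s=ctrl.observe();p,im,d=snap('wrist','w5.png');pickle.dump((p,im,d),open('w5.pkl','wb'))
print(s['t'],s['position'],s['tool_rot'],s['joints'],s['force'],s['opening'])
r=R.from_quat(s['tool_rot'],scalar_first=True).as_matrix();print('tool y angle',np.degrees(np.arctan2(r[1,1],r[0,1])))
m=mask(im,'red');n,l,st,ce=cv2.connectedComponentsWithStats(m.astype(np.uint8));i=1+st[1:,4].argmax();print(st[i])
hm=np.zeros(d.shape,np.uint8);cv2.fillConvexPoly(hm,cv2.convexHull(np.argwhere(l==i)[:,::-1].astype(np.int32)),1)
v,u=np.nonzero(hm.astype(bool)&(d>0));P=cloud(p,d,np.c_[u,v])
T=P[abs(P[:,2]-.034)<.002][:,:2].astype(np.float32);print('cap top',len(T),cv2.minAreaRect(T))
_,T2,D2=snap('top')
cv2.imwrite('pics/c5.png',np.hstack([im[:,:,::-1],np.vstack([cv2.resize(T2[220:300,210:300][:,:,::-1],(160,142)),np.zeros((338,160,3),np.uint8)])]))
```

```text
17.025 [ 0.42824673 -0.0931687   0.11765101] [ 2.34118812e-04  9.89656128e-01 -1.43455364e-01  1.11856794e-03] [-4.74226381e-01 -1.27137408e-01  2.17095027e+00  3.17801926e-04
  1.09551174e+00  1.38432906e+00] [ 0.14339848 -0.70215295  0.47349197] 0.06972391049743937
tool y angle -106.49570607536646
[ 286  199   75   76 3169]
cap top 1952 ((0.42703232169151306, -0.09361790120601654), (0.04009523242712021, 0.03971327096223831), 73.52910614013672)
```

View pics/c5.png

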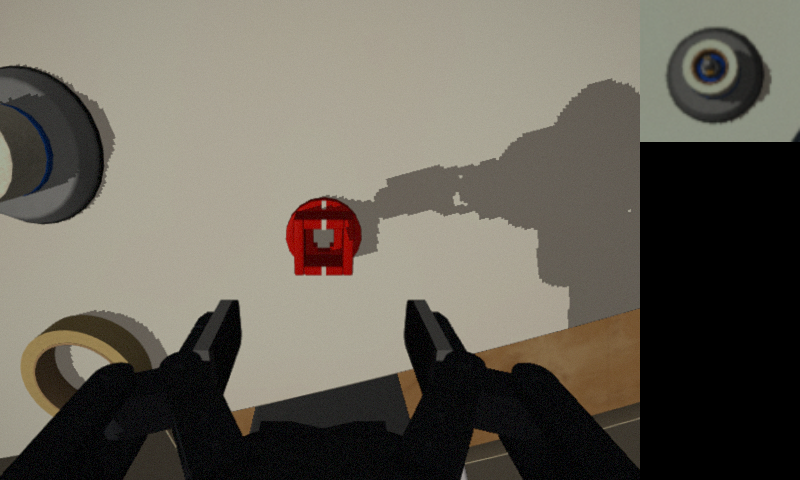

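Call:
apply_moves:
  moves:
    - {"dp":[-1.2,-0.4,-30],"angular":[0,0,0],"grip":70}
    - {"dp":[0,0,-35],"angular":[0,0,0],"grip":65}
    - {"dp":[0,0,-20],"angular":[0,0,0],"grip":60}
    - {"dp":[0,0,-15],"angular":[0,0,0],"grip":60}
    - {"dp":[0,0,0],"angular":[0,0,0],"grip":60}

```text
t: 17.75
position: [0.4262, -0.0928, 0.0159]
tool_rot: [-0.0, 0.99, -0.143, -0.001]
force: [-0.3, -0.4, 0.4]
opening: 0.0602
grip_force: 0.0
```

Call:
apply_moves:
  moves:
    - {"dp":[0,0,-5],"angular":[0,0,0],"grip":60}
    - {"dp":[0,0,0],"angular":[0,0,0],"grip":60}

```text
t: 18.0
position: [0.4266, -0.0935, 0.0117]
tool_rot: [0.0, 0.99, -0.144, 0.0]
force: [0.2, 0.2, -0.1]
opening: 0.0601
grip_force: 0.0
```

Call:
apply_moves:
  moves:
    - {"dp":[0,0,0.5],"angular":[0,0,0],"grip":45}
    - {"dp":[0,0,0],"angular":[0,0,0],"grip":35}
    - {"dp":[0,0,0],"angular":[0,0,0],"grip":35}
    - {"dp":[0,0,0],"angular":[0,0,0],"grip":35}
    - {"dp":[0,0,10],"angular":[0,0,0],"grip":35}
  newtons: 45

```text
t: 18.62
position: [0.4253, -0.093, 0.0214]
tool_rot: [-0.0, 0.99, -0.144, -0.001]
force: [-1.0, 0.2, -1.0]
opening: 0.0389
grip_force: 45.7
```

Call:
apply_moves:
  moves:
    - {"dp":[0,0,40],"angular":[0,0,0],"grip":35}
    - {"dp":[0,0,50],"angular":[0,0,0],"grip":35}
    - {"dp":[0,0,25],"angular":[0,0,0],"grip":35}
    - {"dp":[24,37,0],"angular":[0,0,5.2],"grip":35}
    - {"dp":[24,37,0],"angular":[0,0,5.2],"grip":35}

```text
t: 19.25
position: [0.4747, -0.0187, 0.1376]
tool_rot: [0.0, 0.999, -0.053, 0.001]
force: [-0.3, -0.3, -1.4]
opening: 0.039
grip_force: 45.9
```

Call:
apply_moves:
  moves:
    - {"dp":[24,37,0],"angular":[0,0,5.2],"grip":35}
    - {"dp":[0,0,0],"angular":[0,0,5.2],"grip":35}
    - {"dp":[0,0,0],"angular":[0,0,5.2],"grip":35}
    - {"dp":[0,0,0],"angular":[0,0,0],"grip":35}
    - {"dp":[0,0,0],"angular":[0,0,0],"grip":35}

```text
t: 19.88
position: [0.498, 0.0176, 0.1368]
tool_rot: [-0.0, 0.997, 0.082, -0.0]
force: [-1.1, 0.3, -1.7]
opening: 0.039
grip_force: 46.1
```

Run:
```python
from h import *
s=ctrl.observe();p,im,d=snap('wrist','w6.png');pickle.dump((p,im,d),open('w6.pkl','wb'))
print(s['t'],s['position'],s['joints'],s['force'],s['opening'],s['grip_force'])
r=R.from_quat(s['tool_rot'],scalar_first=True).as_matrix();print('tool y angle',np.degrees(np.arctan2(r[1,1],r[0,1])))
zc=s['position'][2]-.0117
m=mask(im,'red');n,l,st,ce=cv2.connectedComponentsWithStats(m.astype(np.uint8));i=1+st[1:,4].argmax();print(st[i])
hm=np.zeros(d.shape,np.uint8);cv2.fillConvexPoly(hm,cv2.convexHull(np.argwhere(l==i)[:,::-1].astype(np.int32)),1)
v,u=np.nonzero(hm.astype(bool)&(d>0));P=cloud(p,d,np.c_[u,v])
T=P[abs(P[:,2]-.034-zc)<.002][:,:2].astype(np.float32);print('cap top',len(T),cv2.minAreaRect(T))
```

```text
19.875 [0.49795163 0.01759211 0.1367743 ] [-1.92655810e-01 -2.14443889e-03  2.01326112e+00  3.28979965e-05
  1.13070281e+00  1.21390171e+00] [-1.10050105  0.31821244 -1.73140331] 0.0389648625386765 46.06310427188873
tool y angle -80.59061325860776
[  263   245   119   133 11071]
cap top 5144 ((0.49881479144096375, 0.017313089221715927), (0.04026920720934868, 0.04262347146868706), 9.462204933166504)
```

View pics/w6.png

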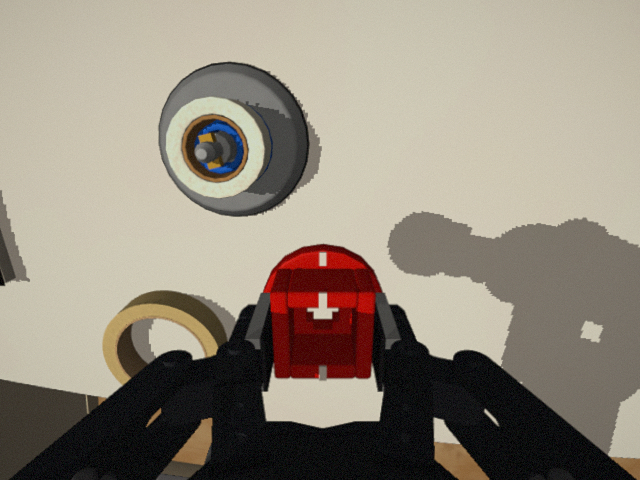

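The cap is held square with its slot mark along (323,250–375), and the brass key shows clearly around the post at (207,150).

Run:
```python
from h import *
p,im,d=pickle.load(open('w6.pkl','rb'))
w=(150,55,315,220)
c=im.astype(int);m=(c[...,0]>110)&(c[...,2]<.3*c[...,0])&(c[...,1]>.5*c[...,0]);k=np.zeros_like(m);k[120:185,190:235]=m[120:185,190:235]
v,u=np.nonzero(k);K=cloud(p,d,np.c_[u,v]);t=K[abs(K[:,2]-.063)<.0025]
print('key',len(u),len(t),np.median(K[:,2]),cv2.minAreaRect(t[:,:2].astype(np.float32)))
Q=onplane(p,np.c_[u,v],.063);print('plane',cv2.minAreaRect(Q[:,:2].astype(np.float32)),u.min(),u.max(),v.min(),v.max())
a,n,P=circ(p,im,d,w,.071,.085);print('tip',a,n)
a,n,P=circ(p,im,d,w,.05,.058);print('rolltop',a,n)
T=circ(p,im,d,w,.0165,.0195)[0];print('foot',T)
```

```text
key 116 116 0.0636042635892521 ((0.5492786169052124, 0.092547707259655), (0.018918968737125397, 0.007398868445307016), 23.59778594970703)
plane ((0.5491657257080078, 0.09282264858484268), (0.01897726021707058, 0.007034582085907459), 23.328983306884766) 199 220 133 167
tip [0.5481 0.0922 0.0058] 351
rolltop [0.5494 0.0924 0.0312] 5699
foot [0.5491 0.0928 0.0495]
```

Call:
apply_moves:
  moves:
    - {"dp":[17,25,0],"angular":[0,0,0],"grip":35}
    - {"dp":[17,25,0],"angular":[0,0,0],"grip":35}
    - {"dp":[16.8,25,0],"angular":[0,0,0],"grip":35}
    - {"dp":[0,0,-20],"angular":[0,0,0],"grip":35}
    - {"dp":[0,0,-15],"angular":[0,0,0],"grip":35}

```text
t: 20.55
position: [0.5487, 0.0927, 0.1009]
tool_rot: [-0.0, 0.997, 0.083, -0.0]
force: [0.0, -0.7, -0.7]
opening: 0.039
grip_force: 46.2
```

Call:
apply_moves:
  moves:
    - {"dp":[0,0,0],"angular":[0,0,0],"grip":35}
    - {"dp":[0,0,0],"angular":[0,0,0],"grip":35}
    - {"dp":[0,0,0],"angular":[0,0,0],"grip":35}

```text
t: 20.92
position: [0.5496, 0.0924, 0.1027]
tool_rot: [0.0, 0.997, 0.082, 0.001]
force: [0.3, -0.5, -1.0]
opening: 0.0392
grip_force: 46.2
```

Call:
apply_moves:
  moves:
    - {"dp":[-0.5,0,-7],"angular":[0,0,0],"grip":35}
    - {"dp":[0,0,-7],"angular":[0,0,0],"grip":35}
    - {"dp":[0,0,-7],"angular":[0,0,0],"grip":35}
    - {"dp":[0,0,-2],"angular":[0,0,0],"grip":35}
    - {"dp":[0,0,0],"angular":[0,0,0],"grip":35}

```text
t: 21.55
position: [0.5484, 0.0926, 0.0785]
tool_rot: [-0.0, 0.997, 0.083, -0.0]
force: [-0.4, -0.2, -2.1]
opening: 0.0393
grip_force: 46.2
```

Call:
apply_moves:
  moves:
    - {"dp":[0,0,-1],"angular":[0,0,0],"grip":35}
    - {"dp":[0,0,0],"angular":[0,0,0],"grip":35}

```text
t: 21.8
position: [0.5486, 0.0926, 0.0779]
tool_rot: [0.0, 0.997, 0.083, 0.0]
force: [-0.3, 0.8, -1.3]
opening: 0.0389
grip_force: 46.2
```

Call:
apply_moves:
  moves:
    - {"dp":[0.2,0,-1],"angular":[0,0,0],"grip":35}
    - {"dp":[0,0,-1],"angular":[0,0,0],"grip":35}
    - {"dp":[0,0,0],"angular":[0,0,0],"grip":35}

```text
t: 22.18
position: [0.5486, 0.0926, 0.0757]
tool_rot: [-0.0, 0.997, 0.083, -0.0]
force: [0.6, 0.2, -1.6]
opening: 0.0389
grip_force: 46.2
```

Call:
apply_moves:
  moves:
    - {"dp":[0,0,-1],"angular":[0,0,0],"grip":35}
    - {"dp":[0,0,0],"angular":[0,0,0],"grip":35}
    - {"dp":[0,0,0],"angular":[0,0,0],"grip":35}

```text
t: 22.55
position: [0.5489, 0.0926, 0.075]
tool_rot: [0.0, 0.997, 0.083, 0.0]
force: [-0.5, -0.2, 0.8]
opening: 0.0392
grip_force: 46.2
```

Contact at the key. Add light pressure, then turn.

Call:
apply_moves:
  moves:
    - {"dp":[0,0,-1],"angular":[0,0,0],"grip":35}
    - {"dp":[0,0,-0.5],"angular":[0,0,2],"grip":35}
    - {"dp":[0,0,0],"angular":[0,0,2],"grip":35}
    - {"dp":[0,0,0],"angular":[0,0,0],"grip":35}

```text
t: 23.05
position: [0.5492, 0.0925, 0.0736]
tool_rot: [0.0, 0.993, 0.118, 0.001]
force: [0.8, -0.5, 1.6]
opening: 0.0389
grip_force: 46.5
```

Call:
apply_moves:
  moves:
    - {"dp":[0,0,0],"angular":[0,0,2],"grip":35}
    - {"dp":[0,0,0],"angular":[0,0,2],"grip":35}
    - {"dp":[0,0,0],"angular":[0,0,0],"grip":35}

```text
t: 23.42
position: [0.5489, 0.0926, 0.0734]
tool_rot: [-0.0, 0.988, 0.152, 0.0]
force: [0.7, -0.1, 2.2]
opening: 0.0393
grip_force: 46.5
```

Call:
apply_moves:
  moves:
    - {"dp":[0,0,-0.3],"angular":[0,0,2],"grip":35}
    - {"dp":[0,0,0],"angular":[0,0,0],"grip":35}
    - {"dp":[0,0,0],"angular":[0,0,0],"grip":35}

```text
t: 23.8
position: [0.5478, 0.0928, 0.0722]
tool_rot: [-0.0, 0.986, 0.169, -0.001]
force: [-0.2, 0.9, -1.8]
opening: 0.039
grip_force: 46.1
```

Call:
apply_moves:
  moves:
    - {"dp":[0,0,0],"angular":[0,0,2],"grip":35}
    - {"dp":[0,0,0],"angular":[0,0,0],"grip":35}
    - {"dp":[0,0,0],"angular":[0,0,0],"grip":35}

```text
t: 24.18
position: [0.5486, 0.0927, 0.0729]
tool_rot: [-0.0, 0.982, 0.186, -0.0]
force: [-0.4, 0.8, -0.9]
opening: 0.039
grip_force: 46.1
```

Call:
apply_moves:
  moves:
    - {"dp":[0,0,0],"angular":[0,0,2],"grip":35}
    - {"dp":[0,0,0],"angular":[0,0,0],"grip":35}
    - {"dp":[0,0,0],"angular":[0,0,0],"grip":35}

```text
t: 24.55
position: [0.5487, 0.0926, 0.073]
tool_rot: [-0.0, 0.979, 0.204, -0.0]
force: [0.3, 0.4, -1.1]
opening: 0.0393
grip_force: 46.1
```

The force fell to zero at about 19.5°, so the slot is over the key; turned on to the middle, now lower.

Call:
apply_moves:
  moves:
    - {"dp":[0,0,-1],"angular":[0,0,0],"grip":35}
    - {"dp":[0,0,-1],"angular":[0,0,0],"grip":35}
    - {"dp":[0,0,0],"angular":[0,0,0],"grip":35}

```text
t: 24.92
position: [0.5486, 0.0926, 0.0708]
tool_rot: [-0.0, 0.979, 0.204, -0.0]
force: [-0.9, 0.5, -0.4]
opening: 0.0388
grip_force: 46.1
```

Call:
apply_moves:
  moves:
    - {"dp":[0,0,-1],"angular":[0,0,0],"grip":35}
    - {"dp":[0,0,-1],"angular":[0,0,0],"grip":35}
    - {"dp":[0,0,0],"angular":[0,0,0],"grip":35}

```text
t: 25.3
position: [0.5486, 0.0926, 0.0688]
tool_rot: [-0.0, 0.979, 0.204, -0.0]
force: [0.7, 0.2, -1.7]
opening: 0.0394
grip_force: 46.1
```

Call:
apply_moves:
  moves:
    - {"dp":[0,0,-1],"angular":[0,0,0],"grip":35}
    - {"dp":[0,0,-0.7],"angular":[0,0,0],"grip":35}
    - {"dp":[0,0,0],"angular":[0,0,0],"grip":35}

```text
t: 25.68
position: [0.5487, 0.0926, 0.0672]
tool_rot: [-0.0, 0.979, 0.204, -0.0]
force: [-0.5, 1.1, -1.7]
opening: 0.0393
grip_force: 46.1
```

Call:
apply_moves:
  moves:
    - {"dp":[0,0,-0.5],"angular":[0,0,0],"grip":35}
    - {"dp":[0,0,0],"angular":[0,0,0],"grip":35}
    - {"dp":[0,0,0],"angular":[0,0,0],"grip":35}

```text
t: 26.05
position: [0.5487, 0.0926, 0.0668]
tool_rot: [-0.0, 0.979, 0.204, -0.0]
force: [-0.6, -0.0, -1.8]
opening: 0.0391
grip_force: 46.1
```

Call:
apply_moves:
  moves:
    - {"dp":[0,0,-0.5],"angular":[0,0,0],"grip":35}
    - {"dp":[0,0,0],"angular":[0,0,0],"grip":35}
    - {"dp":[0,0,0],"angular":[0,0,0],"grip":35}

```text
t: 26.42
position: [0.5488, 0.0926, 0.0666]
tool_rot: [0.0, 0.979, 0.204, 0.0]
force: [-2.8, 0.1, 2.7]
opening: 0.0392
grip_force: 46.5
```

Seated on the roll (8.5–9 mm of drop). A last gentle touch, then release and lift.

Call:
apply_moves:
  moves:
    - {"dp":[0,0,-0.3],"angular":[0,0,0],"grip":35}
    - {"dp":[0,0,0],"angular":[0,0,0],"grip":35}
    - {"dp":[0,0,0],"angular":[0,0,0],"grip":35}

```text
t: 26.8
position: [0.5488, 0.0926, 0.0665]
tool_rot: [0.0, 0.979, 0.204, -0.0]
force: [-3.2, 0.8, 5.4]
opening: 0.0391
grip_force: 47.0
```

Call:
apply_moves:
  moves:
    - {"dp":[0,0,0.3],"angular":[0,0,0],"grip":45}
    - {"dp":[0,0,0],"angular":[0,0,0],"grip":60}
    - {"dp":[0,0,0],"angular":[0,0,0],"grip":60}
    - {"dp":[0,0,15],"angular":[0,0,0],"grip":60}
    - {"dp":[0,0,40],"angular":[0,0,0],"grip":60}

```text
t: 27.42
position: [0.5472, 0.0926, 0.1207]
tool_rot: [-0.001, 0.979, 0.203, -0.002]
force: [0.2, -0.3, 1.8]
opening: 0.0599
grip_force: 0.0
```

Call:
apply_moves:
  moves:
    - {"dp":[0,0,45],"angular":[0,0,0],"grip":60}
    - {"dp":[-20,-40,10],"angular":[0,0,0],"grip":60}
    - {"dp":[-20,-40,0],"angular":[0,0,0],"grip":60}
    - {"dp":[0,0,0],"angular":[0,0,0],"grip":60}
    - {"dp":[0,0,0],"angular":[0,0,0],"grip":60}

```text
t: 28.05
position: [0.5091, 0.0128, 0.1771]
tool_rot: [0.0, 0.979, 0.203, 0.001]
force: [0.4, -0.3, 0.2]
opening: 0.0601
grip_force: 0.0
```

Run:
```python
from h import *
s=ctrl.observe();p,im,d=snap('wrist','w7.png')
print(s['t'],s['position'],s['force'])
m=mask(im,'red');n,l,st,ce=cv2.connectedComponentsWithStats(m.astype(np.uint8));i=1+st[1:,4].argmax();print(st[i])
hm=np.zeros(d.shape,np.uint8);cv2.fillConvexPoly(hm,cv2.convexHull(np.argwhere(l==i)[:,::-1].astype(np.int32)),1)
v,u=np.nonzero(hm.astype(bool)&(d>0));P=cloud(p,d,np.c_[u,v])
for z,e in((.088,.003),(.064,.003)):
    T=P[abs(P[:,2]-z)<e];print(z,len(T),np.median(T[:,2]),cv2.minAreaRect(T[:,:2].astype(np.float32)))
    print(np.linalg.lstsq(np.c_[T[:,:2]-T[:,:2].mean(0),np.ones(len(T))],T[:,2],rcond=None)[0])
```

```text
28.05 [0.50909949 0.01275468 0.17709279] [ 0.38694535 -0.29536159  0.24447755]
[ 196   96   69   81 3372]
0.088 2472 0.08829619145582836 ((0.5489633083343506, 0.09228761494159698), (0.039816636592149734, 0.04024553298950195), 23.05958366394043)
[-0.00012076 -0.00123887  0.08821936]
0.064 1363 0.06420883654284143 ((0.5492101907730103, 0.0916387289762497), (0.053641900420188904, 0.035481005907058716), 22.96363067626953)
[-0.00098444  0.00976969  0.06420983]
```

View pics/w7.png

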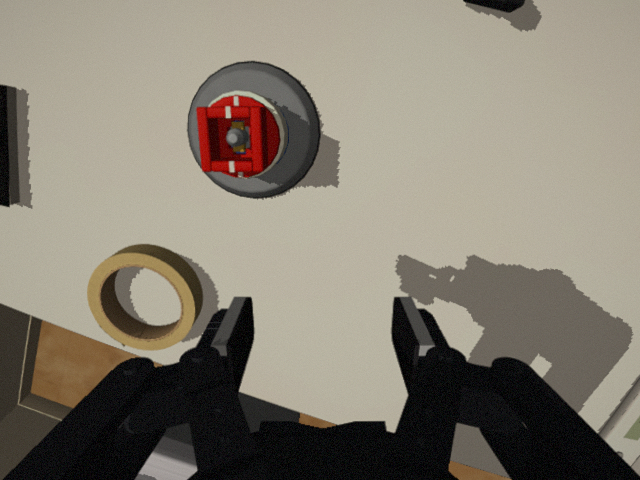

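The cap sits level on the roll at (235,137), with its top at 88 mm and plate top at 64 mm, exactly as they should be; the key shows in the slot and the gripper is clear. I'm handing in.

```bash
python3 -c "
from station import ctrl
print(ctrl.close_job())"
```

```text
the job is handed in; nothing more can be done
None
```

The label stand is loaded in order (disc, roll, then cap seated flat over the key), with at most about 7 N of pressure on the cap, and the job is handed in at about 28 s with the gripper clear.

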